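# Roll the parts caddy into its parking bay

## Task

Take the red parts caddy by its push bar and, keeping its wheels on the bench, push it straight ahead until all four castors trail straight behind their pivots while it is still in front of the parking bay; then steer it front first into the bay until its bumper presses the sprung stop, feeling for contact and leaning on it lightly (about 5 N, never pressing the stop or rails harder than 12 N). Ease off and let go, leaving it standing square in the bay by the stop with castors still trailing, the tin upright on board and everything else on the bench undisturbed.

Things in the scene. Friction and masses are not known exactly. Their poses are not given: they have to be found in the camera images.
- caddy: Red parts caddy, open tray 150 x 110 mm on four swivel castors, about 0.9 kg loaded. Origin on the bench under the tray's middle; +x is its front (the way to push it), +y its left, z up. Tray from 36 mm up to its rim at 64 mm; a rubber bumper reaches x = +81 mm, 41 to 59 mm high. Tin in the front half, low sockets (below the rim) in the rear half, push bar at the rear.
- push_bar (a point): Middle of the caddy's black push bar, at caddy x = -79 mm, 108 mm above the bench; axes as the caddy's. Square bar 12 mm thick (x), 12 mm high, 108 mm long along y, on two 8 mm wide uprights at y = +-50 mm; free below it between the uprights down to the tray rim.
- hub_fl (a point): Hub of the front left castor's wheel (25 mm wheel, black, yellow hub), 12.5 mm above the bench. The castor swivels freely about an upright pivot at caddy x = 50, y = 38 mm, the hub 14 mm out from it. Trailing straight: hub at caddy x = 36, y = 38 mm. Rolled straight ahead, the castors swing round to trail within 50 to 80 mm of travel.
- hub_fr (a point): Hub of the front right castor's wheel (25 mm wheel, black, yellow hub), 12.5 mm above the bench. The castor swivels freely about an upright pivot at caddy x = 50, y = -38 mm, the hub 14 mm out from it. Trailing straight: hub at caddy x = 36, y = -38 mm. Rolled straight ahead, the castors swing round to trail within 50 to 80 mm of travel.
- hub_rl (a point): Hub of the rear left castor's wheel (25 mm wheel, black, yellow hub), 12.5 mm above the bench. The castor swivels freely about an upright pivot at caddy x = -50, y = 38 mm, the hub 14 mm out from it. Trailing straight: hub at caddy x = -64, y = 38 mm. Rolled straight ahead, the castors swing round to trail within 50 to 80 mm of travel.
- hub_rr (a point): Hub of the rear right castor's wheel (25 mm wheel, black, yellow hub), 12.5 mm above the bench. The castor swivels freely about an upright pivot at caddy x = -50, y = -38 mm, the hub 14 mm out from it. Trailing straight: hub at caddy x = -64, y = -38 mm. Rolled straight ahead, the castors swing round to trail within 50 to 80 mm of travel.
- tin_mid (a point): Centre of a blue tin, 48 mm across and 42 mm high, standing loose in the caddy's front compartment.
- bay_mouth (a point): Parking bay fixed to the bench: point on the bench in the middle of its mouth; +x points into the bay along its centre line, z up. Two yellow side rails 50 mm high, 124 mm apart inside, run from x = 10 to 160 mm, with flared lead-ins from x = -30 mm (about 150 mm apart there). At the far end a sprung stop.
- stop: Sprung stop at the bay's far end; origin and axes as bay_mouth. Steel housing from x = 195 mm, 70 mm high; before it a black rubber pad 70 mm wide, 38 to 62 mm high, on a brass screw. The screw's setting varies: the pad's face rests somewhere from x = 114 to 150 mm, not reported, to be felt. Spring: 3.5 N per mm pushed in, up to 8 mm, then solid. Let go, it pushes back.
- bay: The whole parking bay (rails and stop); origin and axes are those of point bay_mouth.
- driver_red: Bystander, leave alone: screwdriver with red handle, lying on the bench.
- driver_yellow: Bystander, leave alone: screwdriver with yellow handle, lying on the bench.
- wrench_a: Bystander, leave alone: steel wrench, lying on the bench.
- wrench_b: Bystander, leave alone: steel wrench, lying on the bench beyond the bay's far end.
- hammer: Bystander, leave alone: hammer, lying on the bench.
- jar: Bystander, leave alone: amber jar 60 mm across, 90 mm high, standing.
- pot: Bystander, leave alone: white plastic pot with a closed top, 64 mm across, 70 mm high, standing.
Not all that is in view belongs to the job. Of the things that look like the caddy, the larger one is meant. Of the things shaped like the part that bears tin_mid, the blue one is meant.

How it is judged:
By the outcome, as a careful person would: the job done as asked, in the order asked, and still so for the second after the job is handed in, with the robot touching nothing.
It also fails if it takes over 72 s, if anything falls off the work surface, if the arm or the gripper's body presses on something with over 40 N, if the wrist force passes 120 N, or if a joint passes its speed limit or range.

## Robot

A 6-joint arm with a two-finger parallel gripper is mounted at the origin on the work surface. World frame = base frame: x ahead of the robot, y to its left, z up, the work surface at z = 0. Lengths are in m, angles in rad, forces in N, time in s.
With the tool pointing down it reaches from about 0.425 to 0.95 m from the base axis. Payload 14.7 kg.
Tool frame: the origin (TCP) lies between the finger pads; the fingertips stand 22 mm ahead of it and the grasp point (between the pads) lies 3 mm ahead of it; z points along the fingers, y is the line along which they close (so a half turn about z gives the same grasp; the last joint's range is limited). The gripper opens to 85 mm and grips with 20 to 120 N. Pads are 22 mm wide; open, the fingers measure 114 mm over their backs; the gripper's body (76 mm by 85 mm) begins 54 mm behind the grasp point. The pads swing forward as they close: fully open they stand 13 mm farther back than shut.
Start: joints at [-1.163, 0.48, 1.596, -0, 1.065, -0.047], TCP at [0.286, -0.584, 0.253] pointing down, gripper open.
Joint ranges: [-2.75, 2.75], [-0.82, 2.05], [0.23, 2.67], [-1.56, 4.7], [0.09, 2.69], [-2.92, 2.92]. Speed limits (rad/s): [1.89, 1.89, 2.39, 3.01, 3.01, 3.01].

## Interface

Orientations are given as a unit quaternion [x, y, z, w].
In Python, from station import status, vision, job gives the robot as it stands. The module is installed in compiled form; this text tells all that it offers.
- The arm moves only by the tool arm_command, never from a script. Its argument "motion" is a list of rows, each an object of numbers: "dx", "dy", "dz": the shift along the tool's x, y, z in cm; "wx", "wy", "wz": the turn, a rotation vector about the tool's x, y, z in rad; "grip": the finger opening in cm, from 0 to 8.54. A call has 1 to 10 rows; each row is the pose to reach, as a shift and turn from the pose commanded when the call began, along the tool's axes at that moment; what a row does not reach only later rows make up. A row lasts 1/8 s, in which the tool goes at most 62.5 mm and 10.7 degrees, less where a joint would pass 70% of its speed; a pose out of reach is approached as far as the arm can. A call with a gripper value outside its range is refused whole. The fingers move at their own pace and stop on an object; "force" is the grip in N (left out, the last holds). Time passes only in rows, so rows that repeat a pose let the fingers close. It gives the time, the measured TCP pose, the force, the opening and the grip force at its end, in the units of the state.
- status.get_obs(): the state, without advancing time (a new reading comes with each control period).
- vision.snapshot(name): name is "scene" or "top" or "wrist"; returns (picture, depth): 480x640x3 uint8, red, green, blue; 480x640 float32, m along the optical axis (not along the pixel's ray), 0 where there is no reading.
- vision.camera_info(name): a dict with "camera_matrix" (3x3 intrinsics, pixels), "k1" (the pictures are not rectified: a ray, as slopes to the right and down, at radius r is drawn at 1 + k1 r^2 times it, then the intrinsics apply), "rvec" (rotation vector, rad) and "tvec" (3), from world to camera coordinates, as OpenCV has them. Camera axes: x right, y down, z forward; pixel columns grow to the right and rows downward; lengths in m; the calibration is good to about 2 mm. A picture is of the moment at which its call begins: read the wrist's pose just before it. camera_info takes no time and is no camera call; for the wrist camera it gives the pose at the moment of the call.
- job.finish_job(): hands the job in; it is judged then, once.
Trained networks look in the newest picture that a camera, given by its name, has taken for a name from the list of things; names that differ only in an ending like _2 or _b are one class to them, and where a whole thing is asked for, a point or a joint stands for the part that bears it (a point fixed in the world has none). Each returns a list of dicts, best first, with "confidence" (0 to 1); they miss things now and then, are a little off and sometimes report something else, mostly with a low value. They report only what shows in the picture. A call takes as long as a camera call. They do not tell look-alikes from the thing itself.
- vision.recognise(camera, target): "pixel" ([column, row] in pixels, amid what is visible of it).
- vision.spot_point(camera, target): "pixel" ([column, row] in pixels: a listed point, or the origin of a listed thing).
The state is a dict: "t": time; "joint_positions": joint angles; "dq": joint speeds; "tau": joint torques, N m; "eef_pos": TCP position; "tcp_rot": TCP orientation; "contact_force": force on the tool from outside, world axes, zero at the start; "ft_torque": the same for the moment, N m; "finger_gap": finger opening in m; "gripper_force": force on a finger pad.
Only numpy, scipy, OpenCV 4.12 (cv2) and the standard library are available. Lean on these libraries where they do the work, as an engineer would, in place of code of your own. Each camera call takes 0.05 s, during which the arm holds its last target. There are 200 camera calls.

## Working session

There is one attempt and no reset: what is moved stays moved. The work goes in short steps, Python scripts to look and compute and a tool call to move; the robot and the scene stay as the last step left them, time stands still between calls to the robot, and variables do not carry over. Pictures are saved under pics/ and viewed, at most 10 in all, crops included, and the job is handed in when it is done.

Besides the shell and the picture viewer there is one more tool, called after ">>>" as a command line: name --argument value ..., lists and objects as JSON in quotes. arm_command: Moves the arm, as the interface text tells. Its arguments: {"type":"object","properties":{"motion":{"type":"array"},"force":{"type":"number"}},"required":["motion"]}

```bash
mkdir -p pics; cat > h.py <<'E'
import numpy as np, cv2
from station import status, vision, job
def cam(n):
    c=vision.camera_info(n); K=np.array(c["camera_matrix"]); R=cv2.Rodrigues(np.array(c["rvec"],float))[0]; t=np.array(c["tvec"],float).ravel()
    return K,float(c["k1"]),R,t
def ray(n,px,c=None):
    K,k1,R,t=c or cam(n)
    s=cv2.undistortPoints(np.array([[px]],float),K,np.array([k1,0,0,0,0]))[0,0]
    d=R.T@np.array([s[0],s[1],1]); return -R.T@t,d
def atz(n,px,z,c=None):
    o,d=ray(n,px,c); return o+d*(z-o[2])/d[2]
def proj(n,P,c=None):
    K,k1,R,t=c or cam(n)
    return cv2.projectPoints(np.atleast_2d(np.array(P,float)),cv2.Rodrigues(R)[0],t,K,np.array([k1,0,0,0,0]))[0][:,0]
def tri(a,b):
    (o1,d1),(o2,d2)=a,b
    A=np.stack([d1,-d2],1); s=np.linalg.lstsq(A,o2-o1,rcond=None)[0]
    p,q=o1+d1*s[0],o2+d2*s[1]; return (p+q)/2,np.linalg.norm(p-q)
def dpt(n,px,dep,c=None):
    o,d=ray(n,px,c); u,v=int(round(px[0])),int(round(px[1]))
    return o+d*float(np.median(dep[max(0,v-1):v+2,max(0,u-1):u+2]))
def save(n,img): cv2.imwrite("pics/"+n+".png",cv2.cvtColor(img,cv2.COLOR_RGB2BGR))
E
python3 - <<'E'
from h import *
np.set_printoptions(precision=3,suppress=True)
for n in("scene","top"):
    im,d=vision.snapshot(n); save(n+"0",im); np.save(n+"d.npy",d); c=cam(n)
    print(n,"campos",-c[2].T@c[3])
    for k in("push_bar","hub_fl","hub_fr","hub_rl","hub_rr","tin_mid","bay_mouth","stop","caddy"):
        print(k,[(np.round(r["pixel"]).tolist(),round(r["confidence"],2),dpt(n,r["pixel"],d,c)) for r in vision.spot_point(n,k)[:3]])
print(status.get_obs())
E
```

```text
scene campos [ 1.195 -0.125  1.005]
push_bar [([462.0, 254.0], 0.79, array([0.625, 0.315, 0.113])), ([449.0, 166.0], 0.64, array([0.337, 0.4  , 0.085])), ([178.0, 372.0], 0.32, array([ 0.747, -0.313,  0.057]))]
hub_fl []
hub_fr []
hub_rl [([437.0, 295.0], 0.46, array([0.663, 0.261, 0.019]))]
hub_rr [([279.0, 296.0], 0.26, array([ 0.58 , -0.091, -0.001]))]
tin_mid [([406.0, 266.0], 0.74, array([0.612, 0.195, 0.08 ])), ([308.0, 236.0], 0.57, array([0.446, 0.006, 0.033])), ([300.0, 370.0], 0.56, array([ 0.766, -0.076, -0.   ]))]
bay_mouth [([272.0, 295.0], 0.86, array([ 0.574, -0.106, -0.   ]))]
stop []
caddy [([430.0, 203.0], 0.96, array([0.402, 0.335, 0.029])), ([416.0, 272.0], 0.81, array([0.605, 0.228, 0.04 ]))]
top campos [0.393 0.003 1.436]
push_bar [([153.0, 316.0], 0.86, array([0.337, 0.396, 0.085])), ([187.0, 193.0], 0.75, array([0.616, 0.318, 0.116]))]
hub_fl [([230.0, 209.0], 0.48, array([0.587, 0.225, 0.074])), ([366.0, 215.0], 0.22, array([ 0.584, -0.094,  0.001]))]
hub_fr []
hub_rl [([263.0, 296.0], 0.26, array([0.385, 0.152, 0.006]))]
hub_rr [([201.0, 221.0], 0.49, array(
[... 152 characters left out ...]
([368.0, 216.0], 0.75, array([ 0.581, -0.1  ,  0.002]))]
stop [([187.0, 193.0], 0.73, array([0.618, 0.316, 0.116]))]
caddy [([227.0, 208.0], 0.69, array([0.593, 0.237, 0.04 ])), ([184.0, 298.0], 0.67, array([0.381, 0.338, 0.029]))]
{'t': 1.0, 'joint_positions': array([-1.163,  0.48 ,  1.596,  0.   ,  1.065, -0.047]), 'dq': array([ 0.   ,  0.001,  0.   , -0.001,  0.002,  0.001]), 'tau': array([  0.   , -95.05 , -43.066,  -0.   ,   0.001,  -0.   ]), 'eef_pos': array([ 0.286, -0.584,  0.253]), 'tcp_rot': array([ 0.974,  0.225,  0.   , -0.   ]), 'contact_force': array([-0.05 ,  0.245, -0.032]), 'ft_torque': array([ 0.048, -0.016, -0.033]), 'gripper_force': 0.0, 'finger_gap': 0.08571052979557964}
```

View pics/scene0.png

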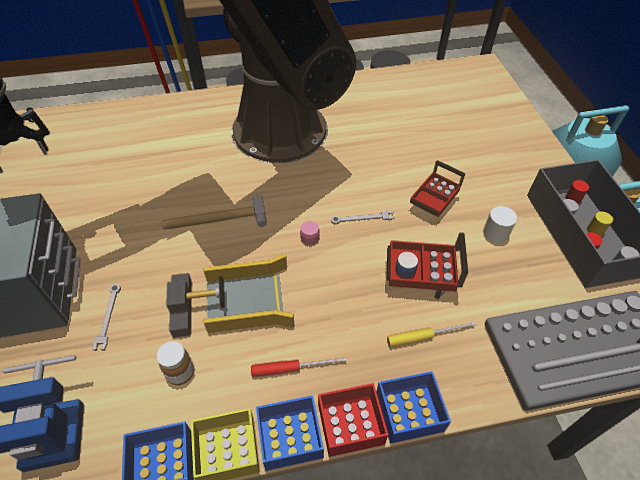

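View pics/top0.png

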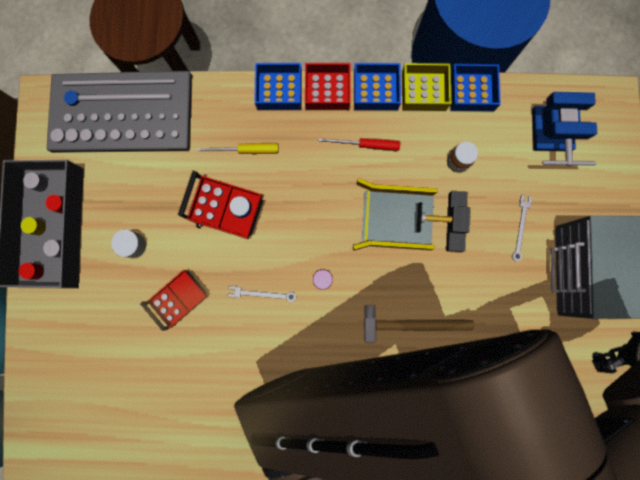

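The caddy wanted is the larger red one (scene 425,265; top 222,207), not the small one (scene 437,190; top 175,300). Of the tins, it is the blue one on board (scene 406,266), not the pink one (scene 309,232). The bay is at scene (240,295) and top (410,220), opening toward the caddy. Next I'll fit poses from the top view, adding a close crop.

```bash
cat >> h.py <<'E'
def cloud(n,d,c=None):
    K,k1,R,t=c or cam(n); H,W=d.shape
    uv=np.stack(np.meshgrid(np.arange(W),np.arange(H)),-1).reshape(-1,1,2).astype(float)
    s=cv2.undistortPoints(uv,K,np.array([k1,0,0,0,0]))[:,0]
    P=np.c_[s,np.ones(len(s))]*d.reshape(-1,1)
    return ((P-t)@R).reshape(H,W,3)
def mask(im,P,kind,box,z):
    h=cv2.cvtColor(im,cv2.COLOR_RGB2HSV); H,S,V=[h[...,i].astype(int) for i in range(3)]
    m={"red":((H<8)|(H>172))&(S>150)&(V>60),"yellow":(H>20)&(H<34)&(S>170)&(V>80),"blue":(H>105)&(H<125)&(S>60),"dark":V<70,"any":V>=0}[kind]
    return m&(P[...,0]>box[0])&(P[...,0]<box[1])&(P[...,1]>box[2])&(P[...,1]<box[3])&(P[...,2]>z[0])&(P[...,2]<z[1])
E
python3 - <<'E'
from h import *
np.set_printoptions(precision=4,suppress=True)
for n in("scene","top"):
    im=cv2.cvtColor(cv2.imread(f"pics/{n}0.png"),cv2.COLOR_BGR2RGB); d=np.load(n+"d.npy"); P=cloud(n,d)
    for nm,k,b,z in(("caddy rim","red",(.45,.75,.1,.4),(.05,.075)),("rails","yellow",(.45,.7,-.3,-.03),(.035,.06)),("bar","dark",(.45,.75,.2,.4),(.095,.13)),("pad/housing","any",(.45,.7,-.4,-.18),(.045,.085))):
        m=mask(im,P,k,b,z); q=P[m]
        if len(q)<10: print(n,nm,len(q)); continue
        r=cv2.minAreaRect((q[:,:2]*1000).astype(np.float32)); print(n,nm,len(q),r,"z",np.median(q[:,2]), "mean",q.mean(0))
        if nm=="rails":
            xm=np.median(q[:,0]); xm=(q[:,0].min()+q[:,0].max())/2
            for s in(-1,1):
                w=q[((q[:,0]-xm)*s>0)&(q[:,1]<-.125)]; print("  rail",s,len(w),np.polyfit(w[:,1],w[:,0],1),w[:,1].min(),q[(q[:,0]-xm)*s>0][:,1].max(),np.median(w[:,0]))
c=cam("top"); im=cv2.imread("pics/top0.png")[130:300,150:500]; cv2.imwrite("pics/crop.png",cv2.resize(im,None,fx=2.2,fy=2.2,interpolation=cv2.INTER_CUBIC))
E
```

```text
scene caddy rim 569 ((596.3685302734375, 243.2438507080078), (150.4326171875, 112.80157470703125), 72.56177520751953) z 0.062016751407888975 mean [0.6024 0.2431 0.0611]
scene rails 374 ((578.2998657226562, -159.77859497070312), (187.57901000976562, 165.94952392578125), 86.16755676269531) z 0.04912949498235113 mean [ 0.5712 -0.161   0.049 ]
  rail -1 141 [0.0654 0.5217] -0.2489707316275346 -0.060948311630216016 0.5093172102897982
  rail 1 120 [0.056 0.653] -0.2570993803200417 -0.07128676203288734 0.6420533201327092
scene bar 247 ((621.498046875, 317.006103515625), (12.45207405090332, 108.6207504272461), 72.72289276123047) z 0.11285949260296518 mean [0.6254 0.3154 0.1118]
scene pad/housing 1272 ((571.637451171875, -253.99984741210938), (152.57025146484375, 146.24758911132812), 87.50667572021484) z 0.05831197015138681 mean [ 0.5756 -0.2662  0.0591]
top caddy rim 562 ((594.3915405273438, 241.78762817382812), (151.1732940673828, 110.7283935546875), 72.69087982177734) z 0.06157554268076749 mean [0.5972 0.2399 0.061 ]
top rails 832 ((574.1519165039062, -178.10379028320312), (224.8182830810547, 168.6201934814453), 86.40206909179688) z 0.049520789041199775 mean [ 0.5759 -0.1693  0.0493]
  rail -1 319 [-0.392   0.4412] -0.2904575209649877 -0.061066065446214575 0.5082369028380407
  rail 1 275 [0.0604 0.6517] -0.25987013934419473 -0.07080815706634631 0.6398563423076115
top bar 220 ((616.8812255859375, 317.0512390136719), (11.829391479492188, 105.27584075927734), 73.44867706298828) z 0.11306598293044219 mean [0.6162 0.3167 0.113 ]
top pad/housing 1193 ((599.6741333007812, -260.716064453125), (160.34214782714844, 201.10157775878906), 89.7623519897461) z 0.061027065805028584 mean [ 0.5788 -0.27    0.0607]
```

View pics/crop.png

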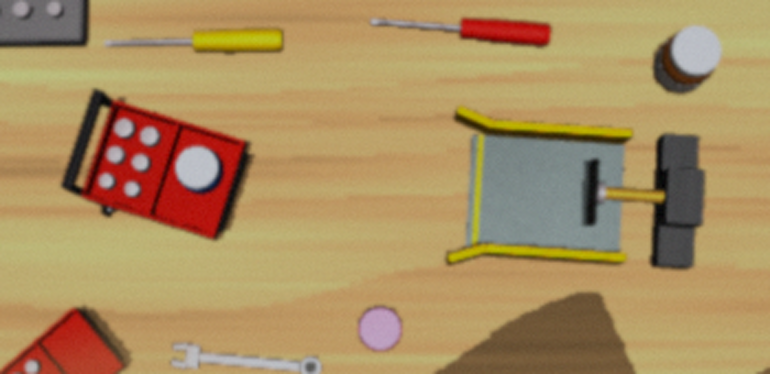

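The crop confirms the choice: a large caddy with the blue tin in the front half (crop 200,168), its bar at the rear (crop 85,140), and its front facing the bay. The stop pad's face is at crop x≈583. Both views give the caddy centre at (0.595, 0.242), the bar at (0.619, 0.317, ~0.108), heading 17.4° off -y, and the bay axis about 3.5° off -y. I'm moving above the bar.

>>> arm_command --motion '[{"dx": 69.4,"dy": -66.3,"wz": 0.757},{"dx": 69.4,"dy": -66.3,"wz": 0.757},{"dx": 69.4,"dy": -66.3,"wz": 0.757},{"dx": 69.4,"dy": -66.3,"wz": 0.757},{"dx": 69.4,"dy": -66.3,"wz": 0.757},{"dx": 69.4,"dy": -66.3,"wz": 0.757},{"dx": 69.4,"dy": -66.3,"wz": 0.757},{"dx": 69.4,"dy": -66.3,"wz": 0.757},{"dx": 69.4,"dy": -66.3,"wz": 0.757},{"dx": 69.4,"dy": -66.3,"wz": 0.757}]'

```text
schema error: expected keys dx, dy, dz, wx, wy, wz, grip
```

```bash
cat >> h.py <<'E'
from scipy.spatial.transform import Rotation as Ro
def plan(xyz,yaw):
    "shift in cm and wz to reach TCP xyz with tool y axis at world angle yaw (deg), tool down"
    o=status.get_obs(); R=Ro.from_quat(o["tcp_rot"]); y=np.array([np.cos(np.radians(yaw)),np.sin(np.radians(yaw)),0]); z=np.array([0,0,-1.]); T=np.c_[np.cross(y,z),y,z]
    print("t",o["t"],"tcp",o["eef_pos"].round(4),"yaw",np.degrees(np.arctan2(*R.as_matrix()[1::-1,1])).round(2),"d",(R.as_matrix().T@(np.array(xyz)-o["eef_pos"])*100).round(2),"w",(R.inv()*Ro.from_matrix(T)).as_rotvec().round(4),"F",o["contact_force"].round(2),"j",o["joint_positions"].round(2))
E
python3 -c "
from h import *
plan((.619,.317,.25),-107.4); c=cam('wrist'); print(-c[2].T@c[3],c[2])"
```

```text
t 1.0 tcp [ 0.2855 -0.5839  0.2533] yaw -63.95 d [ 69.53 -66.29   0.33] w [-0.     -0.      0.7584] F [-0.05  0.25 -0.03] j [-1.16  0.48  1.6   0.    1.07 -0.05]
[ 0.35331609 -0.55170912  0.37518297] [[ 4.38894665e-01 -8.98538466e-01  3.14124175e-04]
 [-8.57939835e-01 -4.18960155e-01  2.97340931e-01]
 [-2.67040658e-01 -1.30770848e-01 -9.54771319e-01]]
```

>>> arm_command --motion '[{"dx": 69.4,"dy": -66.3,"dz": 0,"wx": 0,"wy": 0,"wz": 0.757,"grip": 8.5},{"dx": 69.4,"dy": -66.3,"dz": 0,"wx": 0,"wy": 0,"wz": 0.757,"grip": 8.5},{"dx": 69.4,"dy": -66.3,"dz": 0,"wx": 0,"wy": 0,"wz": 0.757,"grip": 8.5},{"dx": 69.4,"dy": -66.3,"dz": 0,"wx": 0,"wy": 0,"wz": 0.757,"grip": 8.5},{"dx": 69.4,"dy": -66.3,"dz": 0,"wx": 0,"wy": 0,"wz": 0.757,"grip": 8.5},{"dx": 69.4,"dy": -66.3,"dz": 0,"wx": 0,"wy": 0,"wz": 0.757,"grip": 8.5},{"dx": 69.4,"dy": -66.3,"dz": 0,"wx": 0,"wy": 0,"wz": 0.757,"grip": 8.5},{"dx": 69.4,"dy": -66.3,"dz": 0,"wx": 0,"wy": 0,"wz": 0.757,"grip": 8.5},{"dx": 69.4,"dy": -66.3,"dz": 0,"wx": 0,"wy": 0,"wz": 0.757,"grip": 8.5},{"dx": 69.4,"dy": -66.3,"dz": 0,"wx": 0,"wy": 0,"wz": 0.757,"grip": 8.5}]'

```text
t: 2.25
eef_pos: [0.4991, -0.0056, 0.2537]
tcp_rot: [0.989, -0.15, 0.0, 0.0]
contact_force: [0.4, -1.2, 0.2]
finger_gap: 0.085
gripper_force: 0.0
```

```bash
python3 -c "
from h import *
plan((.619,.317,.25),-107.4)"
```

```text
t 2.25 tcp [ 0.4991 -0.0056  0.2537] yaw -107.31 d [  1.85 -34.37   0.37] w [-0.0001 -0.0009  0.0016] F [ 0.37 -1.21  0.24] j [-0.07  0.27  1.94 -0.    0.94  1.8 ]
```

>>> arm_command --motion '[{"dx": 0.9,"dy": -17,"dz": 0,"wx": 0,"wy": 0,"wz": 0,"grip": 8.5},{"dx": 1.8,"dy": -34.2,"dz": 0,"wx": 0,"wy": 0,"wz": 0,"grip": 8.5},{"dx": 1.8,"dy": -34.2,"dz": 0,"wx": 0,"wy": 0,"wz": 0,"grip": 8.5},{"dx": 1.8,"dy": -34.2,"dz": 0,"wx": 0,"wy": 0,"wz": 0,"grip": 8.5},{"dx": 1.8,"dy": -34.2,"dz": 0,"wx": 0,"wy": 0,"wz": 0,"grip": 8.5},{"dx": 1.8,"dy": -34.2,"dz": 0,"wx": 0,"wy": 0,"wz": 0,"grip": 8.5},{"dx": 1.8,"dy": -34.2,"dz": 0,"wx": 0,"wy": 0,"wz": 0,"grip": 8.5},{"dx": 1.8,"dy": -34.2,"dz": 0,"wx": 0,"wy": 0,"wz": 0,"grip": 8.5}]'

```text
t: 3.25
eef_pos: [0.6171, 0.3129, 0.2531]
tcp_rot: [0.989, -0.15, -0.0, 0.0]
contact_force: [-0.8, 0.5, 1.0]
finger_gap: 0.085
gripper_force: 0.0
```

```bash
python3 - <<'E'
from h import *
np.set_printoptions(precision=4,suppress=True)
plan((.619,.317,.25),-107.4)
c=cam("wrist"); im,d=vision.snapshot("wrist"); save("w1",im); P=cloud("wrist",d,c)
for nm,k,b,z in(("caddy rim","red",(.45,.75,.1,.4),(.055,.075)),("bar","dark",(.45,.75,.2,.4),(.095,.13))):
    q=P[mask(im,P,k,b,z)]
    if len(q)>10: print(nm,len(q),cv2.minAreaRect((q[:,:2]*1000).astype(np.float32)),np.median(q[:,2]))
for k in("push_bar","hub_fl","hub_fr","hub_rl","hub_rr"):
    print(k,[(np.round(r["pixel"]).tolist(),round(r["confidence"],2),dpt("wrist",r["pixel"],d,c)) for r in vision.spot_point("wrist",k)[:3]])
E
```

```text
t 3.25 tcp [0.6171 0.3129 0.2531] yaw -107.31 d [ 0.06 -0.45  0.31] w [0.0007 0.0005 0.0016] F [-0.83  0.47  0.96] j [ 0.43  0.54  1.49 -0.    1.11  2.3 ]
caddy rim 2562 ((593.38916015625, 238.964111328125), (152.2279510498047, 110.08740234375), 72.78919982910156) 0.06492575728329134
bar 1834 ((617.6822509765625, 315.7371826171875), (11.636999130249023, 106.07542419433594), 72.76261901855469) 0.11509909652932551
push_bar [([322.0, 227.0], 0.62, array([0.6198, 0.3137, 0.1156]))]
hub_fl [([495.0, 331.0], 0.59, array([0.3946, 0.1557, 0.007 ]))]
hub_fr []
hub_rl [([359.0, 159.0], 0.44, array([0.6574, 0.2681, 0.065 ]))]
hub_rr []
```

View pics/w1.png

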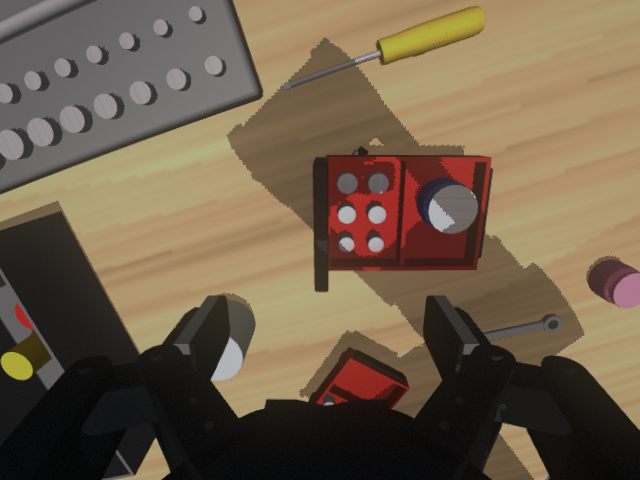

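The wrist view shows the bar between the fingers' lines (col 321, rows 157-290), the tin on board at (452,208), and a castor at the rear left (362,152). The bar measures (0.618, 0.316). Descending.

>>> arm_command --motion '[{"dx": 0,"dy": -0.3,"dz": 4,"wx": 0,"wy": 0,"wz": 0,"grip": 8.5},{"dx": 0,"dy": -0.3,"dz": 8,"wx": 0,"wy": 0,"wz": 0,"grip": 8.5},{"dx": 0,"dy": -0.3,"dz": 10,"wx": 0,"wy": 0,"wz": 0,"grip": 7},{"dx": 0,"dy": -0.3,"dz": 10,"wx": 0,"wy": 0,"wz": 0,"grip": 5},{"dx": 0,"dy": -0.3,"dz": 10,"wx": 0,"wy": 0,"wz": 0,"grip": 5}]'

```text
t: 4.18
eef_pos: [0.6192, 0.3167, 0.1549]
tcp_rot: [0.989, -0.151, 0.001, -0.001]
contact_force: [-0.1, 0.8, 0.9]
finger_gap: 0.0503
gripper_force: 0.0
```

```bash
python3 - <<'E'
from h import *
plan((.618,.316,.111),-107.25)
c=cam("wrist"); im,d=vision.snapshot("wrist"); P=cloud("wrist",d,c)
q=P[mask(im,P,"dark",(.55,.7,.25,.38),(.1,.12))]
print(len(q),cv2.minAreaRect((q[:,:2]*1000).astype(np.float32)),np.percentile(q[:,2],[5,50,95]))
E
```

```text
t 4.175 tcp [0.6192 0.3167 0.1549] yaw -107.32 d [-0.1   0.1   4.39] w [-0.0013 -0.0014 -0.0013] F [-0.13  0.76  0.94] j [0.43 0.64 1.57 0.   0.93 2.3 ]
4148 ((617.5588989257812, 315.96893310546875), (11.725842475891113, 106.8193359375), 72.8106460571289) [0.11369428 0.11502172 0.11604956]
```

>>> arm_command --motion '[{"dx": -0.1,"dy": 0.1,"dz": 3,"wx": 0,"wy": 0,"wz": 0,"grip": 5},{"dx": -0.1,"dy": 0.1,"dz": 4.4,"wx": 0,"wy": 0,"wz": 0,"grip": 5},{"dx": -0.1,"dy": 0.1,"dz": 4.4,"wx": 0,"wy": 0,"wz": 0,"grip": 3},{"dx": -0.1,"dy": 0.1,"dz": 4.4,"wx": 0,"wy": 0,"wz": 0,"grip": 1.8},{"dx": -0.1,"dy": 0.1,"dz": 4.4,"wx": 0,"wy": 0,"wz": 0,"grip": 0.8},{"dx": -0.1,"dy": 0.1,"dz": 4.4,"wx": 0,"wy": 0,"wz": 0,"grip": 0.8},{"dx": -0.1,"dy": 0.1,"dz": 4.4,"wx": 0,"wy": 0,"wz": 0,"grip": 0.8},{"dx": -0.1,"dy": 0.1,"dz": 4.4,"wx": 0,"wy": 0,"wz": 0,"grip": 0.8}]' --force 40

```text
t: 5.22
eef_pos: [0.6177, 0.316, 0.1103]
tcp_rot: [0.989, -0.151, 0.001, -0.0]
contact_force: [-0.0, -0.5, 5.7]
finger_gap: 0.0111
gripper_force: 41.3
```

```bash
python3 - <<'E'
from h import *
h=np.array([np.cos(np.radians(-107.25)),np.sin(np.radians(-107.25))])
plan(np.r_[np.array([.618,.316])+.09*h,.111],-107.25)
E
```

```text
t 5.225 tcp [0.6177 0.316  0.1103] yaw -107.32 d [ 0.04  8.99 -0.08] w [-0.0011 -0.0012 -0.0011] F [-0.   -0.52  5.71] j [0.43 0.69 1.6  0.   0.85 2.3 ]
```

Gripped. It's pressing down about 5 N, so I'll ease up half a millimetre and push straight ahead.

>>> arm_command --motion '[{"dx": 0,"dy": 0,"dz": -0.05,"wx": 0,"wy": 0,"wz": 0,"grip": 0.8},{"dx": 0,"dy": 0.3,"dz": -0.05,"wx": 0,"wy": 0,"wz": 0,"grip": 0.8},{"dx": 0,"dy": 0.8,"dz": -0.05,"wx": 0,"wy": 0,"wz": 0,"grip": 0.8},{"dx": 0,"dy": 1.4,"dz": -0.05,"wx": 0,"wy": 0,"wz": 0,"grip": 0.8},{"dx": 0,"dy": 2.0,"dz": -0.05,"wx": 0,"wy": 0,"wz": 0,"grip": 0.8},{"dx": 0,"dy": 2.6,"dz": -0.05,"wx": 0,"wy": 0,"wz": 0,"grip": 0.8},{"dx": 0,"dy": 3.2,"dz": -0.05,"wx": 0,"wy": 0,"wz": 0,"grip": 0.8},{"dx": 0,"dy": 3.8,"dz": -0.05,"wx": 0,"wy": 0,"wz": 0,"grip": 0.8},{"dx": 0,"dy": 4.4,"dz": -0.05,"wx": 0,"wy": 0,"wz": 0,"grip": 0.8},{"dx": 0,"dy": 5.0,"dz": -0.05,"wx": 0,"wy": 0,"wz": 0,"grip": 0.8}]'

```text
t: 6.48
eef_pos: [0.6026, 0.268, 0.1104]
tcp_rot: [0.989, -0.151, 0.001, -0.0]
contact_force: [0.2, 2.3, 6.5]
finger_gap: 0.0112
gripper_force: 41.2
```

>>> arm_command --motion '[{"dx": 0,"dy": 0.6,"dz": -0.1,"wx": 0,"wy": 0,"wz": 0,"grip": 0.8},{"dx": 0,"dy": 1.2,"dz": -0.1,"wx": 0,"wy": 0,"wz": 0,"grip": 0.8},{"dx": 0,"dy": 1.8,"dz": -0.1,"wx": 0,"wy": 0,"wz": 0,"grip": 0.8},{"dx": 0,"dy": 2.4,"dz": -0.1,"wx": 0,"wy": 0,"wz": 0,"grip": 0.8},{"dx": 0,"dy": 3.0,"dz": -0.1,"wx": 0,"wy": 0,"wz": 0,"grip": 0.8},{"dx": 0,"dy": 3.5,"dz": -0.1,"wx": 0,"wy": 0,"wz": 0,"grip": 0.8},{"dx": 0,"dy": 3.8,"dz": -0.1,"wx": 0,"wy": 0,"wz": 0,"grip": 0.8},{"dx": 0,"dy": 4.0,"dz": -0.1,"wx": 0,"wy": 0,"wz": 0,"grip": 0.8},{"dx": 0,"dy": 4.1,"dz": -0.1,"wx": 0,"wy": 0,"wz": 0,"grip": 0.8},{"dx": 0,"dy": 4.1,"dz": -0.1,"wx": 0,"wy": 0,"wz": 0,"grip": 0.8}]'

```text
t: 7.72
eef_pos: [0.5899, 0.2288, 0.1108]
tcp_rot: [0.989, -0.15, -0.0, 0.0]
contact_force: [0.0, -0.6, -3.8]
finger_gap: 0.0109
gripper_force: 39.9
```

```bash
python3 - <<'E'
from h import *
np.set_printoptions(precision=4,suppress=True)
plan((.594,.139,.111),-93.5); o=status.get_obs(); print(o["ft_torque"],o["gripper_force"])
for n in("scene","top","wrist"):
    c=cam(n); im,d=vision.snapshot(n); P=cloud(n,d,c); 
    save({"scene":"s2","top":"t2","wrist":"w2"}[n],im); np.save(n+"d2.npy",d)
    q=P[mask(im,P,"red",(.45,.75,.0,.35),(.05,.075))]
    m=mask(im,P,"red",(.45,.75,.0,.35),(.05,.075)).astype(np.uint8)
    print(n,"rim",len(q),cv2.minAreaRect((q[:,:2]*1000).astype(np.float32)),np.median(q[:,2]))
    # plane of rim -> tilt
    A=np.c_[q[:,:2],np.ones(len(q))]; print("  rim slopes mm/m",np.linalg.lstsq(A,q[:,2],rcond=None)[0]*1000)
    y=mask(im,P,"yellow",(.45,.7,-.3,-.03),(.035,.06)); q=P[y]
    if len(q)>50:
        lo=q[(q[:,0]<.54)&(q[:,1]<-.13)&(q[:,1]>-.25)]; hi=q[(q[:,0]>.6)&(q[:,1]<-.13)&(q[:,1]>-.25)]
        print("  rails",[(len(w),np.polyfit(w[:,1],w[:,0],1)) for w in(lo,hi)],q[q[:,0]>.6][:,1].min(),q[q[:,0]>.6][:,1].max())
    pd=P[mask(im,P,"dark",(.53,.62,-.28,-.17),(.045,.075))]
    if len(pd)>10: print("  pad",len(pd),cv2.minAreaRect((pd[:,:2]*1000).astype(np.float32)),np.percentile(pd[:,1],[90,97,100]))
b=cv2.imread("pics/s2.png")[200:345,170:480]; w=cv2.imread("pics/w2.png")
x=cv2.resize(b,(780,365)); cv2.imwrite("pics/c2.png",x)
E
```

```text
t 7.725 tcp [0.5899 0.2288 0.1108] yaw -107.31 d [ 3.06  8.45 -0.02] w [ 0.0002  0.0002 -0.241 ] F [ 0.   -0.61 -3.83] j [ 0.32  0.62  1.75 -0.    0.77  2.2 ]
[-0.0268 -0.0432 -0.0325] 39.91423308849335
scene rim 668 ((568.056884765625, 154.93185424804688), (149.98719787597656, 113.59889221191406), 72.79779815673828) 0.06011741825317207
  rim slopes mm/m [  6.325  -15.2102  57.9127]
  rails [(52, array([0.0594, 0.5201])), (58, array([0.0651, 0.6537]))] -0.257060837420343 -0.07136282880127923
  pad 130 ((574.6736450195312, -214.90638732910156), (10.188920021057129, 68.17880249023438), 86.51681518554688) [-0.2101 -0.209  -0.2086]
top rim 398 ((564.0763549804688, 147.62838745117188), (140.7167205810547, 110.27682495117188), 72.87661743164062) 0.06194186362659558
  rim slopes mm/m [-12.1864 -14.2579  70.0937]
  rails [(234, array([0.0642, 0.5178])), (248, array([0.0634, 0.6522]))] -0.25946803479819286 -0.07097463540183828
  pad 129 ((571.1381225585938, -215.41001892089844), (11.099835395812988, 66.60192108154297), 85.84822845458984) [-0.2097 -0.209  -0.2083]
wrist rim 7022 ((565.3106079101562, 152.1119384765625), (150.76405334472656, 110.4950180053711), 72.62775421142578) 0.06448867813724352
  rim slopes mm/m [ 30.7264 -31.3241  49.1753]
```

View pics/c2.png

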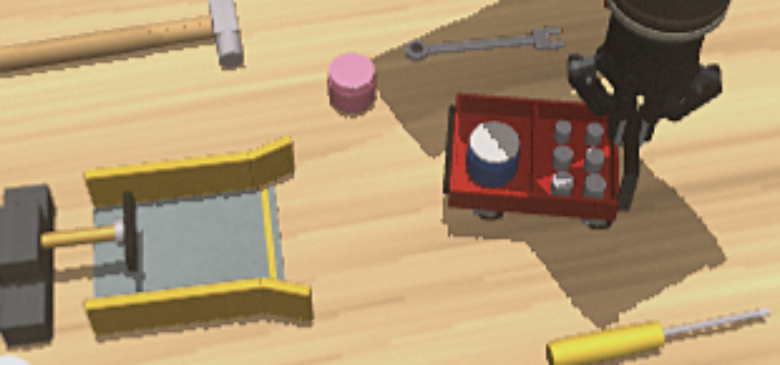

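View pics/w2.png

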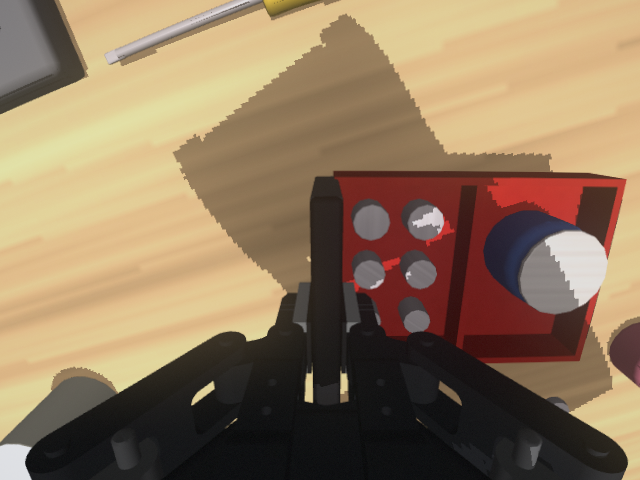

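The pictures show the castors trailing (wheels at crop 490,212 and 597,222), the tin on board, and the grip centred. Lift is now slightly too strong (-3.8 N), so I'm lowering 0.4 mm and pushing 2 cm more straight ahead.

>>> arm_command --motion '[{"dx": 0,"dy": 0,"dz": 0.045,"wx": 0,"wy": 0,"wz": 0,"grip": 0.8},{"dx": 0,"dy": 0.2,"dz": 0.045,"wx": 0,"wy": 0,"wz": 0,"grip": 0.8},{"dx": 0,"dy": 0.6,"dz": 0.045,"wx": 0,"wy": 0,"wz": 0,"grip": 0.8},{"dx": 0,"dy": 1.0,"dz": 0.045,"wx": 0,"wy": 0,"wz": 0,"grip": 0.8},{"dx": 0,"dy": 1.4,"dz": 0.045,"wx": 0,"wy": 0,"wz": 0,"grip": 0.8},{"dx": 0,"dy": 1.8,"dz": 0.045,"wx": 0,"wy": 0,"wz": 0,"grip": 0.8},{"dx": 0,"dy": 2.0,"dz": 0.045,"wx": 0,"wy": 0,"wz": 0,"grip": 0.8}]'

```text
t: 8.75
eef_pos: [0.584, 0.2094, 0.1105]
tcp_rot: [0.989, -0.151, 0.0, -0.0]
contact_force: [0.8, 0.7, 3.6]
finger_gap: 0.0111
gripper_force: 40.8
```

```bash
python3 - <<'E'
from h import *
plan((.595,.129,.1106),-93.62)
E
```

```text
t 8.75 tcp [0.584  0.2094 0.1105] yaw -107.32 d [ 3.44  7.35 -0.01] w [-0.000e+00 -1.000e-04 -2.392e-01] F [0.79 0.66 3.62] j [ 0.3   0.61  1.79 -0.    0.75  2.17]
```

>>> arm_command --motion '[{"dx": 0.2,"dy": 0.6,"dz": -0.02,"wx": 0,"wy": 0,"wz": -0.015,"grip": 0.8},{"dx": 0.6,"dy": 1.4,"dz": -0.02,"wx": 0,"wy": 0,"wz": -0.04,"grip": 0.8},{"dx": 1.0,"dy": 2.2,"dz": -0.02,"wx": 0,"wy": 0,"wz": -0.07,"grip": 0.8},{"dx": 1.4,"dy": 3.0,"dz": -0.02,"wx": 0,"wy": 0,"wz": -0.1,"grip": 0.8},{"dx": 1.8,"dy": 3.8,"dz": -0.02,"wx": 0,"wy": 0,"wz": -0.13,"grip": 0.8},{"dx": 2.2,"dy": 4.6,"dz": -0.02,"wx": 0,"wy": 0,"wz": -0.16,"grip": 0.8},{"dx": 2.55,"dy": 5.4,"dz": -0.02,"wx": 0,"wy": 0,"wz": -0.19,"grip": 0.8},{"dx": 2.9,"dy": 6.2,"dz": -0.02,"wx": 0,"wy": 0,"wz": -0.215,"grip": 0.8},{"dx": 3.2,"dy": 6.9,"dz": -0.02,"wx": 0,"wy": 0,"wz": -0.235,"grip": 0.8},{"dx": 3.44,"dy": 7.35,"dz": -0.02,"wx": 0,"wy": 0,"wz": -0.239,"grip": 0.8}]'

```text
t: 10.0
eef_pos: [0.595, 0.1288, 0.1105]
tcp_rot: [1.0, -0.031, -0.0, 0.0]
contact_force: [-0.4, 1.0, 2.1]
finger_gap: 0.0109
gripper_force: 40.6
```

```bash
python3 - <<'E'
from h import *
np.set_printoptions(precision=4,suppress=True)
plan((.5835,-.043,.1105),-93.62)
for n in("scene","top","wrist"):
    c=cam(n); im,d=vision.snapshot(n); P=cloud(n,d,c); q=P[mask(im,P,"red",(.45,.75,-.1,.35),(.05,.075))]; save(n+"3",im)
    if n!="wrist": q=P[mask(im,P,"red",(.45,.75,-.1,.35),(.05,.075))&(np.hypot(P[...,0]-.6,P[...,1]-.05)<.13)]
    print(n,"rim",len(q),cv2.minAreaRect((q[:,:2]*1000).astype(np.float32)))
    y=mask(im,P,"yellow",(.45,.7,-.3,-.03),(.035,.06)); q=P[y]
    if len(q)>50: print("rails",[(len(w),np.polyfit(w[:,1],w[:,0],1)) for w in(q[(q[:,0]<.54)&(q[:,1]<-.13)&(q[:,1]>-.25)],q[(q[:,0]>.6)&(q[:,1]<-.13)&(q[:,1]>-.25)]) if len(w)>5])
E
```

```text
t 10.0 tcp [0.595  0.1288 0.1105] yaw -93.61 d [-0.07 17.22  0.  ] w [0.0001 0.0002 0.0002] F [-0.39  1.01  2.1 ] j [ 0.16  0.59  1.81 -0.    0.73  1.8 ]
scene rim 663 ((590.5581665039062, 52.31341552734375), (150.84710693359375, 113.69670104980469), 85.84425354003906)
rails [(55, array([0.0586, 0.5197])), (64, array([0.0689, 0.6546]))]
top rim 361 ((587.9727172851562, 20.58806037902832), (96.06816864013672, 111.38359832763672), 87.31378936767578)
rails [(232, array([0.0652, 0.518 ])), (251, array([0.0648, 0.6524]))]
wrist rim 6952 ((588.8222045898438, 46.752960205078125), (153.91477966308594, 110.78693389892578), 86.37727355957031)
rails []
```

Alignment with the bay line is within about 1 mm in both views. Driving straight in.

>>> arm_command --motion '[{"dx": 0,"dy": 0.5,"dz": 0,"wx": 0,"wy": 0,"wz": 0,"grip": 0.8},{"dx": 0,"dy": 1.3,"dz": 0,"wx": 0,"wy": 0,"wz": 0,"grip": 0.8},{"dx": 0,"dy": 2.1,"dz": 0,"wx": 0,"wy": 0,"wz": 0,"grip": 0.8},{"dx": 0,"dy": 2.9,"dz": 0,"wx": 0,"wy": 0,"wz": 0,"grip": 0.8},{"dx": 0,"dy": 3.7,"dz": 0,"wx": 0,"wy": 0,"wz": 0,"grip": 0.8},{"dx": 0,"dy": 4.5,"dz": 0,"wx": 0,"wy": 0,"wz": 0,"grip": 0.8},{"dx": 0,"dy": 5.3,"dz": 0,"wx": 0,"wy": 0,"wz": 0,"grip": 0.8},{"dx": 0,"dy": 6.1,"dz": 0,"wx": 0,"wy": 0,"wz": 0,"grip": 0.8},{"dx": 0,"dy": 6.8,"dz": 0,"wx": 0,"wy": 0,"wz": 0,"grip": 0.8},{"dx": 0,"dy": 7.0,"dz": 0,"wx": 0,"wy": 0,"wz": 0,"grip": 0.8}]'

```text
t: 11.4
eef_pos: [0.5905, 0.059, 0.1106]
tcp_rot: [0.999, -0.032, -0.0, 0.0]
contact_force: [0.4, 0.9, 1.6]
finger_gap: 0.0115
gripper_force: 40.5
```

```bash
python3 - <<'E'
from h import *
plan((.5835,-.043,.1105),-93.62)
im,d=vision.snapshot("scene"); P=cloud("scene",d); q=P[mask(im,P,"red",(.45,.75,-.2,.2),(.05,.075))]
print("rim",len(q),cv2.minAreaRect((q[:,:2]*1000).astype(np.float32)))
q=P[mask(im,P,"dark",(.53,.62,-.28,-.17),(.045,.075))]; print("pad",len(q),np.percentile(q[:,1],[50,97]))
E
```

```text
t 11.4 tcp [0.5905 0.059  0.1106] yaw -93.65 d [-5.000e-02  1.022e+01  1.000e-02] w [ 0.      0.0001 -0.0005] F [0.41 0.89 1.6 ] j [ 0.05  0.58  1.85 -0.    0.71  1.68]
rim 664 ((585.8580322265625, -17.941246032714844), (150.24806213378906, 113.54277801513672), 86.2106704711914)
pad 127 [-0.21360694 -0.20885   ]
```

>>> arm_command --motion '[{"dx": 0,"dy": 0.6,"dz": 0,"wx": 0,"wy": 0,"wz": 0,"grip": 0.8},{"dx": -0.01,"dy": 1.6,"dz": 0,"wx": 0,"wy": 0,"wz": 0,"grip": 0.8},{"dx": -0.02,"dy": 2.6,"dz": 0,"wx": 0,"wy": 0,"wz": 0,"grip": 0.8},{"dx": -0.02,"dy": 3.6,"dz": 0,"wx": 0,"wy": 0,"wz": 0,"grip": 0.8},{"dx": -0.03,"dy": 4.6,"dz": 0,"wx": 0,"wy": 0,"wz": 0,"grip": 0.8},{"dx": -0.03,"dy": 5.6,"dz": 0,"wx": 0,"wy": 0,"wz": 0,"grip": 0.8},{"dx": -0.03,"dy": 6.6,"dz": 0,"wx": 0,"wy": 0,"wz": 0,"grip": 0.8},{"dx": -0.03,"dy": 7.6,"dz": 0,"wx": 0,"wy": 0,"wz": 0,"grip": 0.8},{"dx": -0.03,"dy": 8.5,"dz": 0,"wx": 0,"wy": 0,"wz": 0,"grip": 0.8},{"dx": -0.03,"dy": 9.0,"dz": 0,"wx": 0,"wy": 0,"wz": 0,"grip": 0.8}]'

```text
t: 12.7
eef_pos: [0.5845, -0.031, 0.1106]
tcp_rot: [0.999, -0.032, -0.0, 0.0]
contact_force: [0.3, 1.0, 1.8]
finger_gap: 0.0113
gripper_force: 40.5
```

```bash
python3 - <<'E'
from h import *
plan((.5832,-.049,.1105),-93.65)
for n in("scene","top"):
    im,d=vision.snapshot(n); P=cloud(n,d); save(n+"4",im); q=P[mask(im,P,"red",(.45,.75,-.25,.1),(.05,.075))]
    print("rim",len(q),cv2.minAreaRect((q[:,:2]*1000).astype(np.float32)))
    q=P[mask(im,P,"yellow",(.45,.7,-.3,-.03),(.035,.06))]; print([(len(w),np.polyfit(w[:,1],w[:,0],1)) for w in(q[(q[:,0]<.54)&(q[:,1]<-.13)&(q[:,1]>-.25)],q[(q[:,0]>.6)&(q[:,1]<-.13)&(q[:,1]>-.25)]) if len(w)>5])
x=cv2.imread("pics/scene4.png")[210:350,150:430]; cv2.imwrite("pics/c4.png",cv2.resize(x,None,fx=2.8,fy=2.8))
E
```

```text
t 12.7 tcp [ 0.5845 -0.031   0.1106] yaw -93.64 d [-0.02  1.81  0.01] w [0.     0.0001 0.0001] F [0.31 0.98 1.79] j [-0.1   0.57  1.87 -0.    0.7   1.53]
rim 667 ((580.7560424804688, -108.21990966796875), (151.70448303222656, 113.31986999511719), 86.1244125366211)
[(80, array([0.04430842, 0.51667348])), (130, array([0.04888877, 0.6515552 ]))]
rim 153 ((575.76171875, -174.6123809814453), (108.87838745117188, 26.774696350097656), 0.6316953301429749)
[(168, array([0.06608861, 0.51819762])), (183, array([0.06415714, 0.65237085]))]
```

View pics/c4.png

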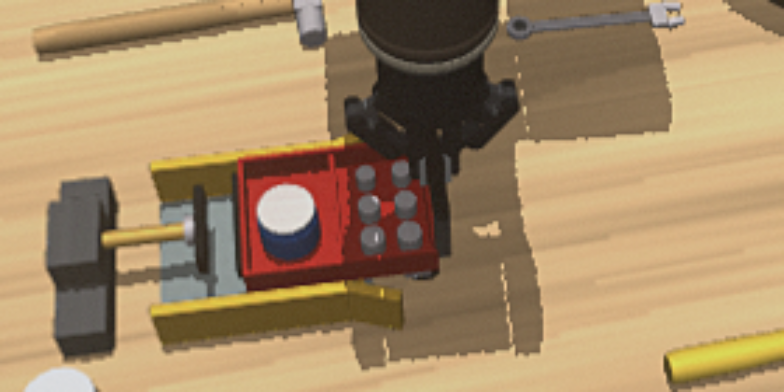

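The caddy is centred in the bay with about 2 cm to the pad (pad at crop 205,230; bumper at 237,225). Rolling force is about 1 N. Now feeling forward.

>>> arm_command --motion '[{"dx": 0,"dy": 0.3,"dz": 0,"wx": 0,"wy": 0,"wz": 0,"grip": 0.8},{"dx": 0,"dy": 0.6,"dz": 0,"wx": 0,"wy": 0,"wz": 0,"grip": 0.8},{"dx": 0,"dy": 0.9,"dz": 0,"wx": 0,"wy": 0,"wz": 0,"grip": 0.8},{"dx": 0,"dy": 1.2,"dz": 0,"wx": 0,"wy": 0,"wz": 0,"grip": 0.8},{"dx": 0,"dy": 1.4,"dz": 0,"wx": 0,"wy": 0,"wz": 0,"grip": 0.8},{"dx": 0,"dy": 1.4,"dz": 0,"wx": 0,"wy": 0,"wz": 0,"grip": 0.8}]'

```text
t: 13.55
eef_pos: [0.5837, -0.0445, 0.1106]
tcp_rot: [0.999, -0.032, -0.0, 0.0]
contact_force: [0.0, -0.7, 0.7]
finger_gap: 0.0114
gripper_force: 40.4
```

>>> arm_command --motion '[{"dx": 0,"dy": 0.1,"dz": 0,"wx": 0,"wy": 0,"wz": 0,"grip": 0.8},{"dx": 0,"dy": 0.15,"dz": 0,"wx": 0,"wy": 0,"wz": 0,"grip": 0.8},{"dx": 0,"dy": 0.15,"dz": 0,"wx": 0,"wy": 0,"wz": 0,"grip": 0.8}]'

```text
t: 13.92
eef_pos: [0.5836, -0.0458, 0.1106]
tcp_rot: [1.0, -0.032, -0.0, 0.0]
contact_force: [1.1, 0.7, 1.2]
finger_gap: 0.0114
gripper_force: 40.4
```

>>> arm_command --motion '[{"dx": 0,"dy": 0.1,"dz": 0,"wx": 0,"wy": 0,"wz": 0,"grip": 0.8},{"dx": 0,"dy": 0.15,"dz": 0,"wx": 0,"wy": 0,"wz": 0,"grip": 0.8},{"dx": 0,"dy": 0.15,"dz": 0,"wx": 0,"wy": 0,"wz": 0,"grip": 0.8}]'

```text
t: 14.3
eef_pos: [0.5835, -0.0474, 0.1106]
tcp_rot: [1.0, -0.032, 0.0, 0.0]
contact_force: [0.6, 0.3, 0.9]
finger_gap: 0.0109
gripper_force: 40.4
```

>>> arm_command --motion '[{"dx": 0,"dy": 0.1,"dz": 0,"wx": 0,"wy": 0,"wz": 0,"grip": 0.8},{"dx": 0,"dy": 0.1,"dz": 0,"wx": 0,"wy": 0,"wz": 0,"grip": 0.8},{"dx": 0,"dy": 0.1,"dz": 0,"wx": 0,"wy": 0,"wz": 0,"grip": 0.8}]'

```text
t: 14.68
eef_pos: [0.5835, -0.0483, 0.1106]
tcp_rot: [1.0, -0.032, -0.0, 0.0]
contact_force: [0.4, -0.1, 0.5]
finger_gap: 0.0113
gripper_force: 40.4
```

>>> arm_command --motion '[{"dx": 0,"dy": 0.1,"dz": 0,"wx": 0,"wy": 0,"wz": 0,"grip": 0.8},{"dx": 0,"dy": 0.1,"dz": 0,"wx": 0,"wy": 0,"wz": 0,"grip": 0.8},{"dx": 0,"dy": 0.1,"dz": 0,"wx": 0,"wy": 0,"wz": 0,"grip": 0.8}]'

```text
t: 15.05
eef_pos: [0.5834, -0.0493, 0.1106]
tcp_rot: [1.0, -0.032, -0.0, 0.0]
contact_force: [0.1, 0.7, 0.7]
finger_gap: 0.0114
gripper_force: 40.4
```

>>> arm_command --motion '[{"dx": 0,"dy": 0.1,"dz": 0,"wx": 0,"wy": 0,"wz": 0,"grip": 0.8},{"dx": 0,"dy": 0.1,"dz": 0,"wx": 0,"wy": 0,"wz": 0,"grip": 0.8},{"dx": 0,"dy": 0.1,"dz": 0,"wx": 0,"wy": 0,"wz": 0,"grip": 0.8}]'

```text
t: 15.42
eef_pos: [0.5833, -0.0503, 0.1106]
tcp_rot: [1.0, -0.032, -0.0, 0.0]
contact_force: [0.4, 0.4, 0.5]
finger_gap: 0.0112
gripper_force: 40.4
```

>>> arm_command --motion '[{"dx": 0,"dy": 0.1,"dz": 0,"wx": 0,"wy": 0,"wz": 0,"grip": 0.8},{"dx": 0,"dy": 0.1,"dz": 0,"wx": 0,"wy": 0,"wz": 0,"grip": 0.8},{"dx": 0,"dy": 0.1,"dz": 0,"wx": 0,"wy": 0,"wz": 0,"grip": 0.8}]'

```text
t: 15.8
eef_pos: [0.5833, -0.0513, 0.1106]
tcp_rot: [1.0, -0.032, -0.0, 0.0]
contact_force: [-0.7, -0.6, 0.6]
finger_gap: 0.0111
gripper_force: 40.4
```

>>> arm_command --motion '[{"dx": 0,"dy": 0.1,"dz": 0,"wx": 0,"wy": 0,"wz": 0,"grip": 0.8},{"dx": 0,"dy": 0.1,"dz": 0,"wx": 0,"wy": 0,"wz": 0,"grip": 0.8},{"dx": 0,"dy": 0.1,"dz": 0,"wx": 0,"wy": 0,"wz": 0,"grip": 0.8}]'

```text
t: 16.18
eef_pos: [0.5832, -0.0523, 0.1106]
tcp_rot: [1.0, -0.032, 0.0, 0.0]
contact_force: [0.2, 0.1, 0.3]
finger_gap: 0.011
gripper_force: 40.4
```

>>> arm_command --motion '[{"dx": 0,"dy": 0.1,"dz": 0,"wx": 0,"wy": 0,"wz": 0,"grip": 0.8},{"dx": 0,"dy": 0.1,"dz": 0,"wx": 0,"wy": 0,"wz": 0,"grip": 0.8},{"dx": 0,"dy": 0.1,"dz": 0,"wx": 0,"wy": 0,"wz": 0,"grip": 0.8}]'

```text
t: 16.55
eef_pos: [0.5832, -0.0533, 0.1106]
tcp_rot: [1.0, -0.032, 0.0, 0.0]
contact_force: [0.3, 0.6, 0.6]
finger_gap: 0.0113
gripper_force: 40.4
```

```bash
python3 - <<'E'
from h import *
c=cam("scene"); im,d=vision.snapshot("scene"); P=cloud("scene",d,c)
x=im[210:350,150:430]; save("c5",cv2.resize(x,None,fx=2.8,fy=2.8))
u=np.array([-.064,-.998]); 
for nm,k,b,z in(("rim","red",(.45,.75,-.3,.1),(.05,.075)),("pad","dark",(.545,.6,-.24,-.17),(.045,.075))):
    q=P[mask(im,P,k,b,z)]; s=q[:,:2]@u; print(nm,len(q),np.percentile(s,[0,3,50,97,100]).round(4))
E
```

```text
rim 634 [0.0189 0.0206 0.0965 0.167  0.1689]
pad 130 [0.1482 0.1509 0.1741 0.1808 0.1827]
```

View pics/c5.png

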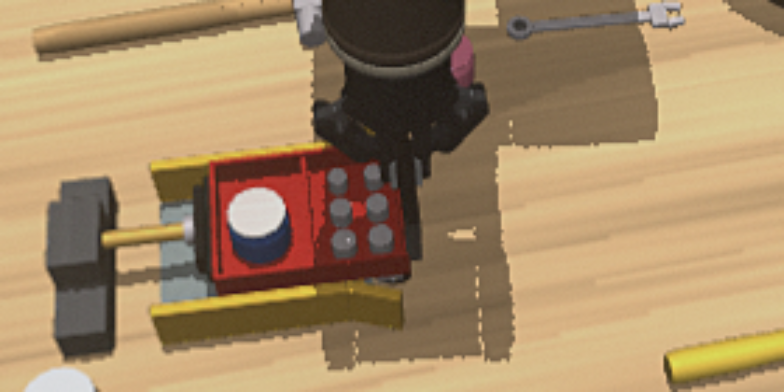

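Bumper and pad are almost touching (crop x≈205-212). Continuing in small steps.

>>> arm_command --motion '[{"dx": 0,"dy": 0.1,"dz": 0,"wx": 0,"wy": 0,"wz": 0,"grip": 0.8},{"dx": 0,"dy": 0.1,"dz": 0,"wx": 0,"wy": 0,"wz": 0,"grip": 0.8},{"dx": 0,"dy": 0.1,"dz": 0,"wx": 0,"wy": 0,"wz": 0,"grip": 0.8}]'

```text
t: 16.98
eef_pos: [0.5831, -0.0542, 0.1106]
tcp_rot: [1.0, -0.032, 0.0, -0.0]
contact_force: [0.9, 3.8, 1.5]
finger_gap: 0.0114
gripper_force: 40.5
```

>>> arm_command --motion '[{"dx": 0,"dy": 0.1,"dz": 0,"wx": 0,"wy": 0,"wz": 0,"grip": 0.8},{"dx": 0,"dy": 0.1,"dz": 0,"wx": 0,"wy": 0,"wz": 0,"grip": 0.8},{"dx": 0,"dy": 0.1,"dz": 0,"wx": 0,"wy": 0,"wz": 0,"grip": 0.8}]'

```text
t: 17.35
eef_pos: [0.5831, -0.055, 0.1107]
tcp_rot: [1.0, -0.032, 0.0, -0.0]
contact_force: [1.6, 5.3, 1.8]
finger_gap: 0.0111
gripper_force: 40.6
```

Contact felt, and the lean is about 5 N. Holding briefly, then easing off.

>>> arm_command --motion '[{"dx": 0,"dy": 0,"dz": 0,"wx": 0,"wy": 0,"wz": 0,"grip": 0.8},{"dx": 0,"dy": 0,"dz": 0,"wx": 0,"wy": 0,"wz": 0,"grip": 0.8},{"dx": 0,"dy": 0,"dz": 0,"wx": 0,"wy": 0,"wz": 0,"grip": 0.8},{"dx": 0,"dy": 0,"dz": 0,"wx": 0,"wy": 0,"wz": 0,"grip": 0.8}]'

```text
t: 17.85
eef_pos: [0.5831, -0.0551, 0.1106]
tcp_rot: [1.0, -0.032, 0.0, -0.0]
contact_force: [1.8, 5.8, 1.6]
finger_gap: 0.0112
gripper_force: 40.6
```

>>> arm_command --motion '[{"dx": 0,"dy": -0.05,"dz": 0,"wx": 0,"wy": 0,"wz": 0,"grip": 0.8},{"dx": 0,"dy": -0.1,"dz": 0,"wx": 0,"wy": 0,"wz": 0,"grip": 0.8},{"dx": 0,"dy": -0.15,"dz": 0,"wx": 0,"wy": 0,"wz": 0,"grip": 0.8},{"dx": 0,"dy": -0.15,"dz": 0,"wx": 0,"wy": 0,"wz": 0,"grip": 0.8},{"dx": 0,"dy": -0.15,"dz": 0,"wx": 0,"wy": 0,"wz": 0,"grip": 0.8}]'

```text
t: 18.48
eef_pos: [0.5831, -0.0538, 0.1106]
tcp_rot: [1.0, -0.032, 0.0, 0.0]
contact_force: [0.9, 3.2, 1.0]
finger_gap: 0.0114
gripper_force: 40.5
```

>>> arm_command --motion '[{"dx": 0,"dy": -0.05,"dz": 0,"wx": 0,"wy": 0,"wz": 0,"grip": 0.8},{"dx": 0,"dy": -0.1,"dz": 0,"wx": 0,"wy": 0,"wz": 0,"grip": 0.8},{"dx": 0,"dy": -0.1,"dz": 0,"wx": 0,"wy": 0,"wz": 0,"grip": 0.8},{"dx": 0,"dy": -0.1,"dz": 0,"wx": 0,"wy": 0,"wz": 0,"grip": 0.8}]'

```text
t: 18.98
eef_pos: [0.5831, -0.0528, 0.1106]
tcp_rot: [1.0, -0.032, -0.0, 0.0]
contact_force: [-0.1, -1.3, 0.3]
finger_gap: 0.0116
gripper_force: 40.4
```

>>> arm_command --motion '[{"dx": 0,"dy": 0,"dz": 0,"wx": 0,"wy": 0,"wz": 0,"grip": 1.4},{"dx": 0,"dy": 0,"dz": 0,"wx": 0,"wy": 0,"wz": 0,"grip": 2},{"dx": 0,"dy": 0,"dz": 0,"wx": 0,"wy": 0,"wz": 0,"grip": 3},{"dx": 0,"dy": 0,"dz": 0,"wx": 0,"wy": 0,"wz": 0,"grip": 4},{"dx": 0,"dy": 0,"dz": 0,"wx": 0,"wy": 0,"wz": 0,"grip": 5},{"dx": 0,"dy": 0,"dz": 0,"wx": 0,"wy": 0,"wz": 0,"grip": 5},{"dx": 0,"dy": 0,"dz": 0,"wx": 0,"wy": 0,"wz": 0,"grip": 5}]'

```text
t: 19.85
eef_pos: [0.5832, -0.0528, 0.1106]
tcp_rot: [1.0, -0.032, 0.0, -0.0]
contact_force: [-0.5, -0.1, -0.1]
finger_gap: 0.0499
gripper_force: 0.0
```

>>> arm_command --motion '[{"dx": 0,"dy": 0,"dz": -1,"wx": 0,"wy": 0,"wz": 0,"grip": 5},{"dx": 0,"dy": 0,"dz": -3,"wx": 0,"wy": 0,"wz": 0,"grip": 5},{"dx": 0,"dy": 0,"dz": -6,"wx": 0,"wy": 0,"wz": 0,"grip": 5},{"dx": 0,"dy": 0,"dz": -10,"wx": 0,"wy": 0,"wz": 0,"grip": 5},{"dx": 0,"dy": 0,"dz": -14,"wx": 0,"wy": 0,"wz": 0,"grip": 5},{"dx": 0,"dy": 0,"dz": -15,"wx": 0,"wy": 0,"wz": 0,"grip": 5},{"dx": 0,"dy": 0,"dz": -15,"wx": 0,"wy": 0,"wz": 0,"grip": 5}]'

```text
t: 20.72
eef_pos: [0.5834, -0.0528, 0.2613]
tcp_rot: [1.0, -0.032, 0.001, 0.0]
contact_force: [0.0, -1.0, 0.5]
finger_gap: 0.0499
gripper_force: 0.0
```

```bash
python3 - <<'E'
from h import *
o=status.get_obs(); print(o["t"],o["eef_pos"],o["contact_force"])
u=np.array([-.064,-.998])
for n in("scene","wrist"):
    c=cam(n); im,d=vision.snapshot(n); P=cloud(n,d,c); save(n+"6",im)
    q=P[mask(im,P,"red",(.45,.75,-.3,.1),(.05,.075))]; print(n,len(q),cv2.minAreaRect((q[:,:2]*1000).astype(np.float32)),np.percentile(q[:,:2]@u,[3,50,97]).round(4))
a=cv2.resize(cv2.imread("pics/scene6.png")[205:355,150:430],(560,300)); b=cv2.resize(cv2.imread("pics/wrist6.png"),(400,300))
cv2.imwrite("pics/fin.png",np.vstack([a,np.pad(b,((0,0),(0,160),(0,0)))]))
E
```

```text
20.725 [ 0.58336325 -0.05280054  0.26133485] [ 0.02465121 -0.95752413  0.4509539 ]
scene 735 ((578.9044189453125, -130.3978729248047), (150.04473876953125, 112.85350799560547), 86.72357940673828) [0.0196 0.0919 0.1662]
wrist 2676 ((573.931884765625, -134.7100830078125), (152.4241485595703, 116.43106842041016), 86.73912048339844) [0.0248 0.0967 0.1701]
```

View pics/fin.png

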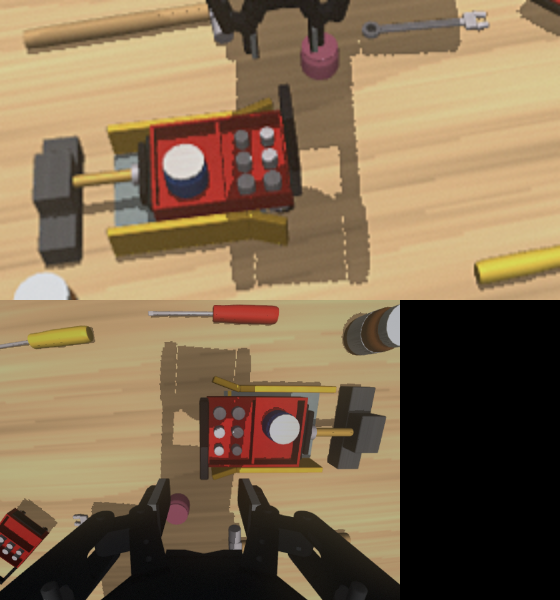

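The caddy stands square by the stop, with the tin upright at (185,170) and the gripper clear. Handing in.

```bash
python3 -c "
from station import job
print(job.finish_job())"
```

```text
the job is handed in; nothing more can be done
None
```

I handed the job in at about 21 s; no verdict came back. The caddy is parked square in the bay by the stop, after one lean of about 5.5 N that was eased off. The tin is upright on board and the gripper is clear. The castors trailed in the check picture before the bay, but I couldn't see them well once it was parked.

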